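Cock and fire a spring driver to seat a find-number stud

ROBOT

A 6-joint arm with a two-finger parallel gripper is mounted at the origin on the work surface. World frame = base frame: x ahead of the robot, y to its left, z up, the work surface at z = 0. Lengths are in mm, angles in rad, forces in N, time in s.
With the tool pointing down it reaches from about 225 to 875 mm from the base axis. Payload 3.4 kg.
Tool frame: the origin (TCP) lies midway between the tips of the shut fingers; the grasp point (between the pads) lies 19 mm behind it; z points along the fingers, y is the direction in which the jaws open and shut (so a half turn about z gives the same grasp; the last joint's range is limited). The gripper opens to 85 mm and grips with 20 to 120 N. Pads are 22 mm wide; open, the fingers measure 114 mm over their backs; the gripper's body (76 mm by 85 mm) begins 54 mm behind the grasp point. The pads swing forward as they close: fully open they stand 13 mm farther back than shut.
Start: joints at [1.167, 0.276, 1.505, -0, 1.361, -0.121], TCP at [160.467, 552.189, 231.328] pointing down, gripper open.
Joint ranges: [-2.89, 2.89], [-0.75, 2.08], [0.22, 2.7], [-1.18, 4.32], [0.11, 2.71], [-2.7, 2.7]. Speed limits (rad/s): [2.57, 2.57, 3.14, 3.14, 3.14, 3.14].

INTERFACE

Orientations are given as a rotation vector (axis times angle).
In Python, from station import env gives the robot as it stands.
- The arm moves only by the tool apply_moves, never from a script. Its arguments are lists of equal length, an entry for each row: "rotation": the turn, a rotation vector about the tool's x, y, z in units of 2 rad (1.0 is 2 rad), a list of three; "travel": the shift along the tool's x, y, z in units of 10 cm (1.0 is 10 cm), a list of three; "gripper": the gripper command: -1 is fully open, 1 is shut, values between are in proportion. A call has 1 to 20 rows; each row is the pose to reach, as a shift and turn from the pose measured when the call began, along the tool's axes at that moment; what a row does not reach only later rows make up. A row lasts 1/8 s, in which the tool goes at most 62.5 mm and 10.7 degrees, less where a joint would pass 70% of its speed; a pose out of reach is approached as far as the arm can. A call with a number of a shift or a turn outside -1 to 1 is refused whole. A call with a gripper value outside its range is refused whole. The fingers move at their own pace and stop on an object; "force" is the grip in N (left out, the last holds). Time passes only in rows, so rows that repeat a pose let the fingers close. It gives the time, the measured TCP pose, the force and the opening at its end, in the units of the state.
- env.read_state(): the state, without advancing time (a new reading comes with each control period).
- env.capture(name): name is "side" or "top"; returns a dict with "image" (384x512x3 uint8, blue, green, red), "camera_matrix" (3x3 intrinsics, pixels), "k1" (the pictures are not rectified: a ray, as slopes to the right and down, at radius r is drawn at 1 + k1 r^2 times it, then the intrinsics apply), "T" (4x4, takes a point from camera to world coordinates). Camera axes: x right, y down, z forward; pixel columns grow to the right and rows downward; lengths in mm; the calibration is good to about 2 mm. A picture is of the moment at which its call begins. There is no depth.
- env.finish_job(): hands the job in, once; it reports no verdict.
The state is a dict: "time": time; "joint_positions": joint angles; "qd": joint speeds; "effort": joint torques, N m; "position": TCP position; "ee_rot": TCP orientation; "wrist_force": force on the tool from outside, world axes, zero at the start; "ft_torque": the same for the moment, N m; "gripper_width": finger opening in mm.
Only numpy, scipy, OpenCV 4.12 (cv2) and the standard library are available. Lean on these libraries where they do the work, as an engineer would, in place of code of your own. Each camera call takes 0.05 s, during which the arm holds its last target. There are 200 camera calls.

TASK

Use the green spring driver to drive the brass stud flush into the wooden label block. Draw the black upright handle back, away from the block, by feel until its hidden sear catches, stopping when the rubber buffer begins to resist rather than straining hard against it; let go so that it stays cocked by itself, then press the red trip pad to fire it. Finish with the pad released and the robot clear, and leave the glue bottle, bowl, sherd and eraser where they are.

Things in the scene. Friction and masses are not known exactly. Their poses are not given: they have to be found in the camera images.
- driver: Bolted-down bench driver: dark steel base 315 x 100 x 12 mm, green housing 150 x 64 mm with a slotted top 75 mm above the table, light wooden label block at its +x end. Origin: underside of the base, under the handle's rest position. +x points from handle to block (the striker's blow), the handle is drawn along -x, z is up. Place and yaw vary.
- handle: Black upright round post, 18 mm in diameter, standing out of the housing's top slot from 75 to 117 mm above the table. Carries the steel striker with its rod and slides along the slot. Origin: on the post's axis, at table height; axes as the driver's.
- handle_grip (a point): Point on the handle post's axis, 97 mm above the table, midway up the bare post. Pull needed: 5 N at rest plus 1 N per 10 mm drawn, about 1 N of friction, and a bump of up to 3 N some 26 to 20 mm before the catch as the sear is pushed aside: at most 14 N before the buffer. 16 to 17 N of steady pull means caught and on the buffer.
- striker (a joint): Travel of striker and handle in m: 0 at the start, resting on the stud by its spring; positive as drawn. The sear catches at 41 to 63 mm: preset inside, unseen, different each time. Eased forward when caught, it moves at most 10 mm and the sear takes the load; let go uncaught, it flies. With the stud flush it rests at -8 mm.
- buffer: Rubber end buffer hidden in the rear of the housing; the drawn striker meets it 3 to 4 mm past the catch, wherever that is. It resists by 1.2 N per mm and must not be loaded by more than 13 N (some 25 N of total pull). Origin: coincides with the driver's origin while not loaded; moves back as it is squeezed.
- trip (a joint): Depth in m that the red trip pad is pressed: 0 up, 8 mm fully down. It takes 1.5 N to start and 3 N at the bottom, 2 N more when the sear is loaded; the sear lets go at about 4 mm. It springs back up when released.
- trip_top (a point): Centre of the upper face of the round red trip pad (30 mm in diameter, 93 mm above the table when up), 135 mm behind the handle's rest position along the driver's -x. It is pushed straight down.
- stud (a joint): How far the brass stud (20 mm head) has been driven, in m: 0 standing 8 mm proud of the wooden block, 8 mm flush. Friction of 22 N holds it; only a blow from the cocked striker drives it.
- stud_head (a point): Centre of the stud's struck face, 50 mm above the table.
- glue: Bystander: small milky-glass glue bottle with white cap, 52 mm in diameter, 85 mm tall. Origin: centre of its underside.
- bowl: Bystander: little clay bowl, 90 mm rim, 40 mm tall. Origin: centre of its underside.
- sherd: Bystander: flat brown potsherd, about 75 x 60 x 10 mm. Origin: centre of its underside.
- eraser: Bystander: yellow block eraser, 55 x 24 x 14 mm. Origin: centre of its underside.

How it is judged (in metres and radians):
On the way, in this order (a step that is already met when the one before it is completed fails the run):
1. the handle is drawn back (over 35 mm) and stays cocked on its sear with nothing touching it (value of joint striker above 0.035 m and contact force between each of the fingers, the arm and handle below 0.1 N and velocity of joint striker between -0.03 and 0.03 m/s), for 0.3 s.
2. the striker is fired, its handle untouched, and drives the stud flush (within 1 mm) (value of joint stud above 0.007 m and value of joint striker below -0.005 m and contact force between each of the fingers, the arm and handle below 0.1 N), for 0.1 s.
At the end, for the whole second after the job is handed in: The stud is flush with the block within 1 mm, the striker rests forward on it, the trip pad is up again (within 2 mm), and glue bottle, bowl, sherd and eraser are within 20 mm of where they were (value of joint stud above 0.007 m and value of joint striker below -0.005 m and value of joint trip below 0.002 m and distance of each of glue, bowl, sherd, eraser from where it was at the start of the episode below 0.02 m); the robot touches nothing.
It fails at once if the rubber buffer is strained by more than 13 N (contact force between anything else and buffer above 13 N).
It fails at once if a bystander is pushed away by more than 20 mm or the bottle is tipped over (distance of any of glue, bowl, sherd, eraser from where it was at the start of the episode above 0.02 m or angle between glue's own z axis and vertical above 0.5 rad).
It also fails if it takes over 56 s, if anything falls off the work surface, if the arm or the gripper's body presses on something with over 40 N, if the wrist force passes 120 N, or if a joint passes its speed limit or range.

## Working session

There is one attempt and no reset: what is moved stays moved. The work goes in short steps, Python scripts to look and compute and a tool call to move; the robot and the scene stay as the last step left them, time stands still between calls to the robot, and variables do not carry over. Pictures are saved under pics/ and viewed, about 8 in all and at most 12, crops included, and the job is handed in when it is done.

Besides the shell and the picture viewer there is one more tool, called after "Call:" by a JSON object that holds its "method" and its "body", one argument or row to a line. apply_moves: Moves the arm, as the interface text tells. Shifts and turns lie within -1 to 1; 1 stands for 10 cm of shift or 2 rad of turn. Its arguments: {"type":"object","properties":{"rotation":{"type":"array","items":{"type":"array","items":{"type":"number","minimum":-1,"maximum":1}}},"travel":{"type":"array","items":{"type":"array","items":{"type":"number","minimum":-1,"maximum":1}}},"gripper":{"type":"array","items":{"type":"number"}},"force":{"type":"number"}},"required":["rotation","travel","gripper"]}

```bash
ls; mkdir -p pics
python3 - <<'E'
from station import env
import cv2,numpy as np
print(env.read_state())
for n in("side","top"):
    c=env.capture(n); cv2.imwrite(f"pics/{n}0.png",c["image"]); print(n,c["camera_matrix"],c["k1"],c["T"])
E
```

```text
pics
{'time': 0.0, 'joint_positions': array([ 1.16697872e+00,  2.76611989e-01,  1.50611454e+00,  1.92594287e-05,
        1.36070243e+00, -1.21017720e-01]), 'qd': array([-3.88466235e-04,  6.32855313e-05, -1.93016043e-05, -3.86180625e-04,
        1.16123568e-03, -5.44288680e-05]), 'effort': array([ 2.88732363e-04, -4.16790104e+01, -2.45799297e+01, -2.22072958e-05,
        1.13743823e-02, -5.04108073e-06]), 'position': array([160.25449806, 551.67778195, 230.43742923]), 'ee_rot': array([-4.42678623e-01, -3.10974680e+00,  2.77760007e-03]), 'wrist_force': array([ 0.68175518,  0.01793148, -0.25698728]), 'ft_torque': array([-0.02397922, -0.00785276, -0.01746112]), 'gripper_width': 85.54539638114835}
side [[350.11434303   0.         262.66147048]
 [  0.         350.11434303 193.07199823]
 [  0.           0.           1.        ]] -0.08267327760299613 [[ 7.63710360e-01 -4.26360042e-01  4.84730441e-01  1.85835787e+02]
 [-6.45558944e-01 -5.03964817e-01  5.73823242e-01 -4.31831747e+02]
 [-3.68213433e-04 -7.51156827e-01 -6.60123690e-01  5.98113135e+02]
 [ 0.00000000e+00  0.00000000e+00  0.00000000e+00  1.00000000e+00]]
top [[495.96722038   0.         256.2206824 ]
 [  0.         495.96722038 192.00647555]
 [  0.           0.           1.        ]] -0.03961368326527811 [[-1.65140219e-02 -9.76709095e-01  2.13931369e-01  3.37064120e+02]
 [-9.99855737e-01  1.69818624e-02  3.49177197e-04  3.19849192e+01]
 [-3.97399762e-03 -2.13894741e-01 -9.76848631e-01  1.06868794e+03]
 [ 0.00000000e+00  0.00000000e+00  0.00000000e+00  1.00000000e+00]]
```

View pics/top0.png

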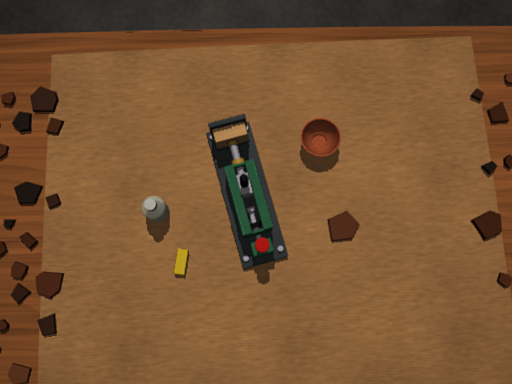

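View pics/side0.png

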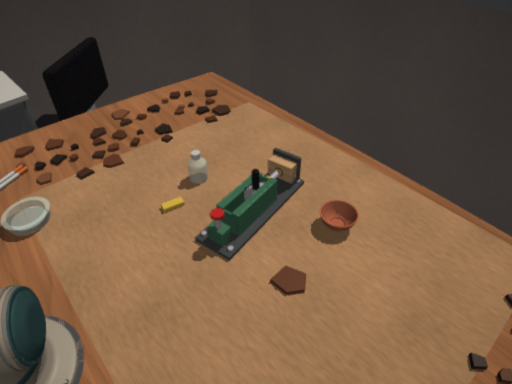

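The top view shows the driver with the wooden block at about (230,133), the handle at about (243,181) and the red pad at (263,245). In the side view the handle top is at about (256,173) and the pad at (217,214). Next I'll measure these.

```bash
cat > h.py <<'E'
import cv2,numpy as np
def ray(c,uv):
    K=c["camera_matrix"]; d=np.array([c["k1"],0,0,0.])
    p=cv2.undistortPoints(np.array([[uv]],float),K,d).ravel()
    return c["T"][:3,3],c["T"][:3,:3]@np.array([p[0],p[1],1])
def plane(c,uv,z):
    o,v=ray(c,uv); return o+v*(z-o[2])/v[2]
def proj(c,P):
    T=np.linalg.inv(c["T"]); q=T[:3,:3]@np.array(P,float)+T[:3,3]
    return cv2.projectPoints(q.reshape(1,1,3),np.zeros(3),np.zeros(3),c["camera_matrix"],np.array([c["k1"],0,0,0.]))[0].ravel()
E
python3 - <<'E'
from station import env
from h import *
C={n:env.capture(n) for n in("side","top")}
for n,c in C.items():
    im=c["image"].astype(int); b,g,r=im[...,0],im[...,1],im[...,2]
    roi=np.zeros(b.shape,bool)
    if n=="top": roi[225:262,245:285]=1
    else: roi[200:235,205:232]=1
    m=((r>120)&(g<60)&(b<60)&roi).astype(np.uint8)
    ys,xs=np.nonzero(m); print(n,len(xs),xs.mean(),ys.mean(),xs.min(),xs.max(),ys.min(),ys.max(),plane(c,(xs.mean(),ys.mean()),93))
    # green
    m=((g>r*1.4)&(g>b*1.2)&(g>35)).astype(np.uint8); print(m.sum())
c=C["top"]; a=c["image"][105:275,195:300]; a=cv2.resize(a,None,fx=3.5,fy=3.5,interpolation=cv2.INTER_CUBIC)
b=cv2.resize(C["side"]["image"][145:255,195:310],None,fx=3.4,fy=5.4*3.4/5.4,interpolation=cv2.INTER_CUBIC)
o=np.zeros((600,780,3),np.uint8); o[:a.shape[0],:a.shape[1]]=a; o[:b.shape[0],380:380+b.shape[1]]=b[:, :400]
cv2.imwrite("pics/crop.png",o)
E
```

```text
side 106 216.8490566037736 212.73584905660377 210 223 208 217 [445.20809697  21.31972656  93.        ]
2200
top 164 261.8536585365854 244.27439024390245 255 269 237 251 [445.19769937  22.9827585   93.        ]
1635
```

View pics/crop.png

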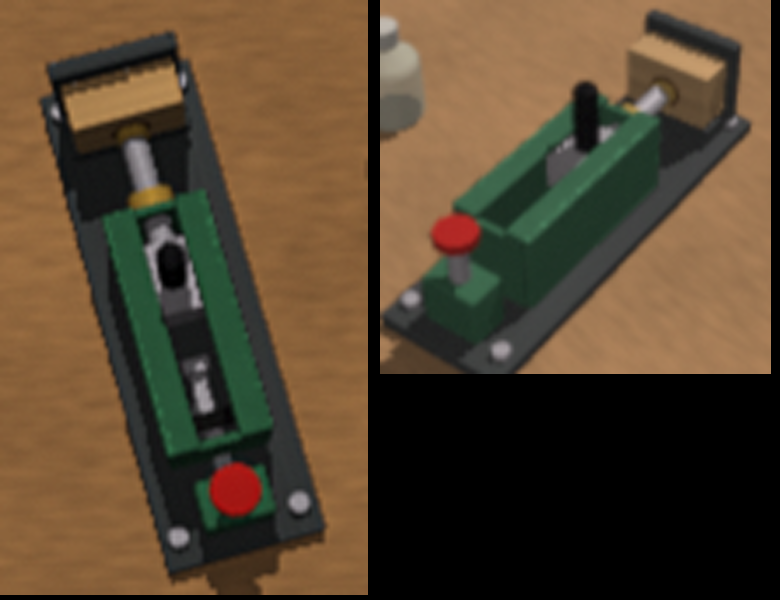

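Run:
```python
from station import env
from h import *
C={n:env.capture(n) for n in("side","top")}
ht=plane(C["top"],(244,175.5),117); hs=plane(C["side"],(255.3,171.5),117)
print(ht,hs)
# green housing top edges in crop: right edge outer (205,193)->(271,430); left outer (105,215)->(168,455)
P=[plane(C["top"],(195+u/3.5,105+v/3.5),75)[:2] for u,v in[(205,193),(271,430),(105,215),(168,455)]]
print(P)
for a,b in((0,1),(2,3)):
    d=P[a]-P[b]; print(np.degrees(np.arctan2(d[1],d[0])),np.hypot(*d))
pad=np.array([445.2,22.2]);d=(ht+hs)[:2]/2-pad;print(np.degrees(np.arctan2(d[1],d[0])),np.hypot(*d))
# base edges z=12
P=[plane(C["top"],(195+u/3.5,105+v/3.5),12)[:2] for u,v in[(42,105),(170,578),(190,62),(323,527)]]
for a,b in((0,1),(2,3)):
    d=P[a]-P[b]; print(np.degrees(np.arctan2(d[1],d[0])),np.hypot(*d))
# glue
print("glue",plane(C["top"],(153,204),85),"eraser",plane(C["top"],(181,263),14),"bowl",plane(C["top"],(320,138),40))
```

```text
[579.34282922  55.95515247 117.        ] [573.77676717  52.92286567 117.        ]
[array([622.63852664,  36.73077716]), array([480.0163015 ,   0.84013302]), array([610.14796073,  96.23295758]), array([466.5322126 ,  60.42202053])]
14.125095613956319 147.06881872398833
14.00131812964319 148.0131964495412
13.789282838298142 135.25808769744603
14.638982614816932 311.0749907307324
14.363482261342622 308.887019042693
glue [531.26911007 241.72933171  85.        ] eraser [417.07895522 194.01368652  14.        ] bowl [ 680.24711092 -108.42845283   40.        ]
```

Call:
{"method": "apply_moves", "body": {
  "rotation": [
    [0,0,-0.264],
    [0,0,-0.264],
    [0,0,-0.264],
    [0,0,-0.264]
  ],
  "travel": [
    [-0.94,-0.57,0],
    [-0.94,-0.57,0],
    [-0.94,-0.57,0],
    [-0.94,-0.57,0]
  ],
  "gripper": [1,1,1,1],
  "force": 60
}}

```text
time: 0.8
position: [235.2, 470.7, 231.2]
ee_rot: [0.379, -3.118, 0.0]
wrist_force: [0.4, 0.0, -1.0]
gripper_width: 12.6
```

Call:
{"method": "apply_moves", "body": {
  "rotation": [
    [0,0,0],
    [0,0,0]
  ],
  "travel": [
    [-0.52,-0.97,0],
    [-0.52,-0.97,0]
  ],
  "gripper": [1,1]
}}

```text
time: 1.05
position: [309.3, 388.6, 231.1]
ee_rot: [-0.378, 3.119, -0.001]
wrist_force: [0.1, -0.1, -0.4]
gripper_width: 0.0
```

Call:
{"method": "apply_moves", "body": {
  "rotation": [
    [0,0,0],
    [0,0,0]
  ],
  "travel": [
    [-0.52,-0.97,0],
    [-0.52,-0.97,0]
  ],
  "gripper": [1,1]
}}

```text
time: 1.3
position: [384.0, 305.9, 231.2]
ee_rot: [-0.374, 3.119, -0.0]
wrist_force: [0.8, 1.1, 0.6]
gripper_width: -0.0
```

Call:
{"method": "apply_moves", "body": {
  "rotation": [
    [0,0,0],
    [0,0,0]
  ],
  "travel": [
    [-0.52,-0.97,0],
    [-0.52,-0.97,0]
  ],
  "gripper": [1,1]
}}

```text
time: 1.55
position: [458.8, 223.0, 231.4]
ee_rot: [-0.37, 3.118, -0.0]
wrist_force: [0.0, 0.8, -0.3]
gripper_width: -0.2
```

Call:
{"method": "apply_moves", "body": {
  "rotation": [
    [0,0,0],
    [0,0,0],
    [0,0,0]
  ],
  "travel": [
    [-0.52,-0.97,0],
    [-0.52,-0.97,0],
    [-0.52,-0.97,0]
  ],
  "gripper": [1,1,1]
}}

```text
time: 1.92
position: [534.5, 138.8, 231.0]
ee_rot: [-0.36, 3.119, -0.002]
wrist_force: [-0.6, -0.1, 0.8]
gripper_width: -0.3
```

Call:
{"method": "apply_moves", "body": {
  "rotation": [
    [0,0,-0.008],
    [0,0,-0.008],
    [0,0,-0.008],
    [0,0,-0.008],
    [0,0,-0.008]
  ],
  "travel": [
    [-0.533,-0.904,0],
    [-0.533,-0.904,0],
    [-0.533,-0.904,0.5],
    [-0.533,-0.904,0.9],
    [-0.533,-0.904,0.9]
  ],
  "gripper": [1,1,1,1,1]
}}

```text
time: 2.55
position: [604.1, 64.3, 138.0]
ee_rot: [0.384, -3.112, -0.001]
wrist_force: [-0.2, 0.7, 0.1]
gripper_width: 0.0
```

Run:
```python
from station import env
from h import *
s=env.read_state();print(s["position"],s["ee_rot"],s["wrist_force"])
C={n:env.capture(n) for n in("side","top")}
for n in C: print(n,proj(C[n],s["position"]),proj(C[n],[576.1,55.1,117]))
a=cv2.resize(C["top"]["image"][80:280,180:310],None,fx=3,fy=3); b=cv2.resize(C["side"]["image"][100:260,190:330],None,fx=2.9,fy=2.9)
o=np.zeros((600,800,3),np.uint8); o[:,:390]=a; o[:b.shape[0],392:392+b.shape[1]]=b
cv2.imwrite("pics/near.png",o)
```

```text
[604.09795002  64.30616374 137.96206034] [ 3.83908387e-01 -3.11181304e+00 -9.51249651e-04] [-0.22029589  0.73455348  0.10260951]
side [262.35832073 156.50013481] [255.48659985 170.63629766]
top [239.27252135 160.60777864] [244.45065402 177.08235019]
```

View pics/near.png

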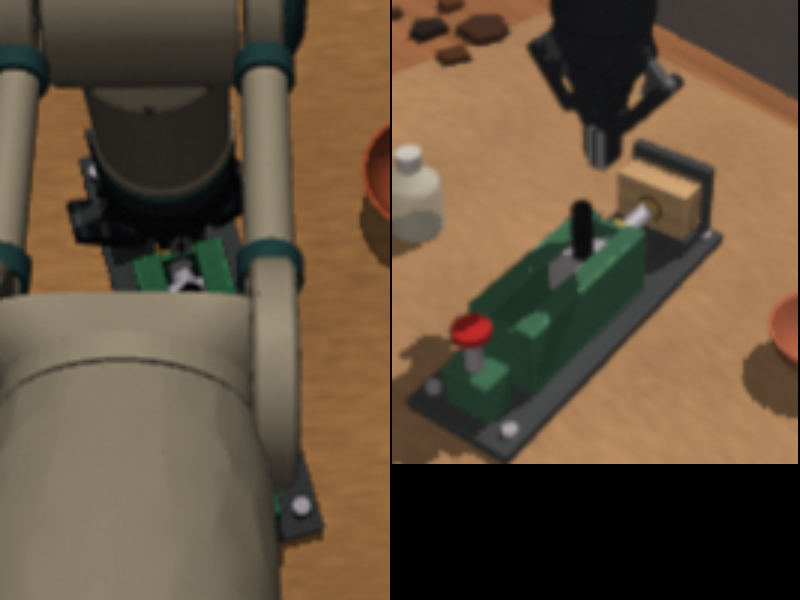

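Call:
{"method": "apply_moves", "body": {
  "rotation": [
    [0,0,0],
    [0,0,0],
    [0,0,0]
  ],
  "travel": [
    [0,-0.02,0.4],
    [0,-0.02,0.49],
    [0,-0.02,0.49]
  ],
  "gripper": [1,1,1]
}}

```text
time: 3.02
position: [608.8, 62.5, 94.3]
ee_rot: [-0.385, 3.113, -0.001]
wrist_force: [0.1, -0.1, -0.9]
gripper_width: -0.3
```

Call:
{"method": "apply_moves", "body": {
  "rotation": [
    [0,0,0],
    [0,0,0],
    [0,0,0]
  ],
  "travel": [
    [0.05,0,0],
    [0.1,0,0],
    [0.1,0,0]
  ],
  "gripper": [1,1,1]
}}

```text
time: 3.4
position: [598.8, 59.9, 95.1]
ee_rot: [-0.385, 3.113, -0.002]
wrist_force: [-0.4, -0.1, 0.2]
gripper_width: 0.3
```

Call:
{"method": "apply_moves", "body": {
  "rotation": [
    [0,0,0],
    [0,0,0],
    [0,0,0]
  ],
  "travel": [
    [0,0,0.06],
    [0.03,0,0.06],
    [0.06,0,0.06]
  ],
  "gripper": [1,1,1]
}}

```text
time: 3.78
position: [595.2, 58.8, 89.0]
ee_rot: [-0.384, 3.108, -0.001]
wrist_force: [4.9, 0.9, -3.3]
gripper_width: -0.2
```

Call:
{"method": "apply_moves", "body": {
  "rotation": [
    [0,0,0],
    [0,0,0],
    [0,0,0]
  ],
  "travel": [
    [0.03,0,0],
    [0.06,0,0],
    [0.06,0,0]
  ],
  "gripper": [1,1,1]
}}

```text
time: 4.15
position: [591.6, 57.8, 89.1]
ee_rot: [-0.382, 3.103, -0.0]
wrist_force: [4.4, 0.5, -3.7]
gripper_width: 0.2
```

Call:
{"method": "apply_moves", "body": {
  "rotation": [
    [0,0,0],
    [0,0,0],
    [0,0,0]
  ],
  "travel": [
    [0.05,0,0],
    [0.1,0,0],
    [0.1,0,0]
  ],
  "gripper": [1,1,1]
}}

```text
time: 4.53
position: [584.2, 55.8, 89.1]
ee_rot: [-0.381, 3.098, 0.0]
wrist_force: [4.6, 2.1, -4.1]
gripper_width: 0.2
```

Call:
{"method": "apply_moves", "body": {
  "rotation": [
    [0,0,0],
    [0,0,0],
    [0,0,0]
  ],
  "travel": [
    [0.05,0,0],
    [0.1,0,0],
    [0.1,0,0]
  ],
  "gripper": [1,1,1]
}}

```text
time: 4.9
position: [577.1, 54.0, 89.3]
ee_rot: [-0.379, 3.092, 0.001]
wrist_force: [6.1, 1.7, -5.2]
gripper_width: -0.0
```

Call:
{"method": "apply_moves", "body": {
  "rotation": [
    [0,0.003,0],
    [0,0.003,0],
    [0,0.003,0]
  ],
  "travel": [
    [0.05,0,0],
    [0.1,0,0],
    [0.1,0,0]
  ],
  "gripper": [1,1,1]
}}

```text
time: 5.28
position: [570.7, 52.1, 89.5]
ee_rot: [-0.378, 3.091, 0.0]
wrist_force: [6.3, 2.3, -4.1]
gripper_width: -0.0
```

Call:
{"method": "apply_moves", "body": {
  "rotation": [
    [0,0.003,0],
    [0,0.003,0],
    [0,0.003,0]
  ],
  "travel": [
    [0.05,0,0],
    [0.09,0,0],
    [0.09,0,0]
  ],
  "gripper": [1,1,1]
}}

```text
time: 5.65
position: [566.5, 50.7, 89.9]
ee_rot: [-0.376, 3.088, 0.0]
wrist_force: [8.4, 3.1, -4.8]
gripper_width: -0.1
```

Call:
{"method": "apply_moves", "body": {
  "rotation": [
    [0,0.003,0],
    [0,0.003,0],
    [0,0.003,0]
  ],
  "travel": [
    [0.05,0,0],
    [0.07,0,0],
    [0.07,0,0]
  ],
  "gripper": [1,1,1]
}}

```text
time: 6.02
position: [565.3, 50.0, 90.4]
ee_rot: [-0.373, 3.082, 0.0]
wrist_force: [10.4, 3.9, -5.9]
gripper_width: 0.1
```

Call:
{"method": "apply_moves", "body": {
  "rotation": [
    [0,0.004,0],
    [0,0.004,0],
    [0,0.004,0]
  ],
  "travel": [
    [0.06,0,0],
    [0.08,0,0],
    [0.08,0,0]
  ],
  "gripper": [1,1,1]
}}

```text
time: 6.4
position: [563.5, 49.1, 91.1]
ee_rot: [-0.371, 3.078, -0.0]
wrist_force: [12.2, 3.9, -6.4]
gripper_width: -0.2
```

Call:
{"method": "apply_moves", "body": {
  "rotation": [
    [0,0.004,0],
    [0,0.004,0],
    [0,0.004,0]
  ],
  "travel": [
    [0.06,0,0],
    [0.08,0,0],
    [0.08,0,0]
  ],
  "gripper": [1,1,1]
}}

```text
time: 6.78
position: [561.1, 48.0, 91.7]
ee_rot: [-0.369, 3.075, -0.002]
wrist_force: [9.3, 3.9, -5.2]
gripper_width: 0.0
```

Call:
{"method": "apply_moves", "body": {
  "rotation": [
    [0,0.005,0],
    [0,0.005,0],
    [0,0.005,0]
  ],
  "travel": [
    [0.06,0,0.02],
    [0.09,0,0.02],
    [0.09,0,0.02]
  ],
  "gripper": [1,1,1]
}}

```text
time: 7.15
position: [558.5, 47.2, 91.6]
ee_rot: [-0.366, 3.071, -0.002]
wrist_force: [8.8, 4.8, 1.8]
gripper_width: -0.1
```

Call:
{"method": "apply_moves", "body": {
  "rotation": [
    [0,0.005,0],
    [0,0.005,0],
    [0,0.005,0]
  ],
  "travel": [
    [0.06,0,0.02],
    [0.09,0,0.02],
    [0.09,0,0.02]
  ],
  "gripper": [1,1,1]
}}

```text
time: 7.52
position: [556.2, 46.5, 91.6]
ee_rot: [-0.363, 3.068, -0.002]
wrist_force: [9.6, 5.3, 2.1]
gripper_width: -0.2
```

Call:
{"method": "apply_moves", "body": {
  "rotation": [
    [0,0.005,0],
    [0,0.005,0],
    [0,0.005,0]
  ],
  "travel": [
    [0.06,0,0.02],
    [0.09,0,0.02],
    [0.09,0,0.02]
  ],
  "gripper": [1,1,1]
}}

```text
time: 7.9
position: [554.0, 45.9, 91.7]
ee_rot: [-0.36, 3.063, -0.002]
wrist_force: [8.6, 5.1, 0.8]
gripper_width: 0.2
```

Call:
{"method": "apply_moves", "body": {
  "rotation": [
    [0,0.006,0],
    [0,0.006,0],
    [0,0.006,0]
  ],
  "travel": [
    [0.06,0.02,0.01],
    [0.09,0.02,0.01],
    [0.09,0.02,0.01]
  ],
  "gripper": [1,1,1]
}}

```text
time: 8.28
position: [551.5, 45.8, 92.1]
ee_rot: [-0.359, 3.061, -0.006]
wrist_force: [10.4, 1.2, -1.6]
gripper_width: 0.5
```

Call:
{"method": "apply_moves", "body": {
  "rotation": [
    [0,0.006,0],
    [0,0.006,0],
    [0,0.006,0]
  ],
  "travel": [
    [0.06,0.02,0.01],
    [0.09,0.02,0.01],
    [0.09,0.02,0.01]
  ],
  "gripper": [1,1,1]
}}

```text
time: 8.65
position: [549.1, 45.2, 92.3]
ee_rot: [-0.358, 3.059, -0.012]
wrist_force: [10.6, 0.6, -3.3]
gripper_width: 0.4
```

Call:
{"method": "apply_moves", "body": {
  "rotation": [
    [0,0.006,0],
    [0,0.006,0],
    [0,0.006,0]
  ],
  "travel": [
    [0.06,0.02,0.01],
    [0.09,0.02,0.01],
    [0.09,0.02,0.01]
  ],
  "gripper": [1,1,1]
}}

```text
time: 9.02
position: [546.7, 44.5, 92.4]
ee_rot: [-0.357, 3.057, -0.017]
wrist_force: [11.7, -0.6, -4.5]
gripper_width: 0.3
```

Call:
{"method": "apply_moves", "body": {
  "rotation": [
    [0,0.006,0],
    [0,0.006,0],
    [0,0.006,0]
  ],
  "travel": [
    [0.06,0.01,0.01],
    [0.09,0.01,0.01],
    [0.09,0.01,0.01]
  ],
  "gripper": [1,1,1]
}}

```text
time: 9.4
position: [544.1, 43.6, 92.3]
ee_rot: [-0.355, 3.056, -0.021]
wrist_force: [10.3, 2.1, -4.3]
gripper_width: 0.5
```

Call:
{"method": "apply_moves", "body": {
  "rotation": [
    [0,0.006,0],
    [0,0.006,0],
    [0,0.006,0]
  ],
  "travel": [
    [0.06,0.01,0.01],
    [0.09,0.01,0.01],
    [0.09,0.01,0.01]
  ],
  "gripper": [1,1,1]
}}

```text
time: 9.78
position: [541.4, 42.8, 92.3]
ee_rot: [-0.354, 3.055, -0.024]
wrist_force: [10.3, 1.7, -4.9]
gripper_width: -0.0
```

Call:
{"method": "apply_moves", "body": {
  "rotation": [
    [0,0.006,0],
    [0,0.006,0],
    [0,0.006,0]
  ],
  "travel": [
    [0.06,0.01,0.01],
    [0.09,0.01,0.01],
    [0.09,0.01,0.01]
  ],
  "gripper": [1,1,1]
}}

```text
time: 10.15
position: [539.4, 42.2, 92.4]
ee_rot: [-0.352, 3.053, -0.027]
wrist_force: [11.7, 2.8, -5.5]
gripper_width: 0.3
```

Call:
{"method": "apply_moves", "body": {
  "rotation": [
    [0,0.006,0],
    [0,0.006,0],
    [0,0.006,0]
  ],
  "travel": [
    [0.06,0.01,0.01],
    [0.09,0.01,0.01],
    [0.09,0.01,0.01]
  ],
  "gripper": [1,1,1]
}}

```text
time: 10.52
position: [538.3, 41.8, 92.5]
ee_rot: [-0.349, 3.049, -0.029]
wrist_force: [14.0, 3.4, -6.5]
gripper_width: -0.0
```

Call:
{"method": "apply_moves", "body": {
  "rotation": [
    [0,0.006,0],
    [0,0.006,0],
    [0,0.006,0]
  ],
  "travel": [
    [0.06,0.01,0.01],
    [0.09,0.01,0.01],
    [0.09,0.01,0.01]
  ],
  "gripper": [1,1,1]
}}

```text
time: 10.9
position: [537.5, 41.6, 92.6]
ee_rot: [-0.346, 3.044, -0.031]
wrist_force: [14.3, 3.8, -8.0]
gripper_width: 0.2
```

Call:
{"method": "apply_moves", "body": {
  "rotation": [
    [0,0.006,0],
    [0,0.006,0],
    [0,0.006,0]
  ],
  "travel": [
    [0.06,0.01,0.01],
    [0.095,0.01,0.01],
    [0.095,0.01,0.01]
  ],
  "gripper": [1,1,1]
}}

```text
time: 11.28
position: [536.8, 41.3, 92.7]
ee_rot: [-0.342, 3.038, -0.033]
wrist_force: [15.7, 3.5, -7.4]
gripper_width: -0.3
```

Call:
{"method": "apply_moves", "body": {
  "rotation": [
    [0,0,0],
    [0,0,0],
    [0,0,0]
  ],
  "travel": [
    [0.05,0,0],
    [0.02,0,0],
    [0.0,0,0]
  ],
  "gripper": [1,1,1]
}}

```text
time: 11.65
position: [542.5, 41.8, 94.2]
ee_rot: [-0.34, 3.027, -0.033]
wrist_force: [9.6, 1.4, -4.5]
gripper_width: -0.2
```

Call:
{"method": "apply_moves", "body": {
  "rotation": [
    [0,0,0],
    [0,0,0],
    [0,0,0]
  ],
  "travel": [
    [0,0,0],
    [0,0,0],
    [0.0,0,0]
  ],
  "gripper": [1,1,1]
}}

```text
time: 12.02
position: [545.6, 41.9, 95.2]
ee_rot: [-0.338, 3.02, -0.034]
wrist_force: [6.7, 2.5, -1.7]
gripper_width: 0.2
```

Call:
{"method": "apply_moves", "body": {
  "rotation": [
    [0,0,0],
    [0,0,0],
    [0,0,0]
  ],
  "travel": [
    [-0.01,0,0],
    [-0.02,0,0],
    [-0.02,0,0]
  ],
  "gripper": [1,1,1]
}}

```text
time: 12.4
position: [546.7, 42.3, 95.1]
ee_rot: [-0.339, 3.022, -0.034]
wrist_force: [0.4, 0.1, -0.3]
gripper_width: 0.1
```

Call:
{"method": "apply_moves", "body": {
  "rotation": [
    [0,0,0],
    [0,0,0],
    [0,0,0],
    [0,0,0],
    [0,0,0],
    [0,0,0]
  ],
  "travel": [
    [-0.1,0,0],
    [-0.15,0,0],
    [-0.15,0,0],
    [-0.15,0,-0.4],
    [-0.15,0,-0.8],
    [-0.15,0,-0.8]
  ],
  "gripper": [1,1,1,1,1,1]
}}

```text
time: 13.15
position: [555.1, 46.5, 179.6]
ee_rot: [-0.338, 3.015, -0.035]
wrist_force: [1.2, 0.0, 0.1]
gripper_width: -0.1
```

Run:
```python
from station import env
from h import *
from scipy.spatial.transform import Rotation as R
s=env.read_state();p=s["position"];M=R.from_rotvec(s["ee_rot"]).as_matrix();print(p,M,s["wrist_force"])
a=np.radians(14.1);x=np.array([np.cos(a),np.sin(a),0]);y=np.array([-x[1],x[0],0]);G=np.column_stack([-x,y,[0,0,-1]])
print("rot",R.from_matrix(M.T@G).as_rotvec()/2,"travel to 25mm above pad",M.T@(np.array([445.2,22.2,140])-p)/100)
c=env.capture("side");cv2.imwrite("pics/cocked.png",cv2.resize(c["image"][100:260,190:330],None,fx=3.5,fy=3.5))
```

```text
[555.07594875  46.51389422 179.57216942] [[-0.96946754 -0.21959179  0.10914275]
 [-0.22207258  0.97496845 -0.01096812]
 [-0.10400222 -0.03487085 -0.99396557]] [1.2461783  0.02186897 0.11791421]
rot [-0.01806223  0.05190509 -0.0113578 ] travel to 25mm above pad [1.16036208 0.01802492 0.27607889]
```

View pics/cocked.png

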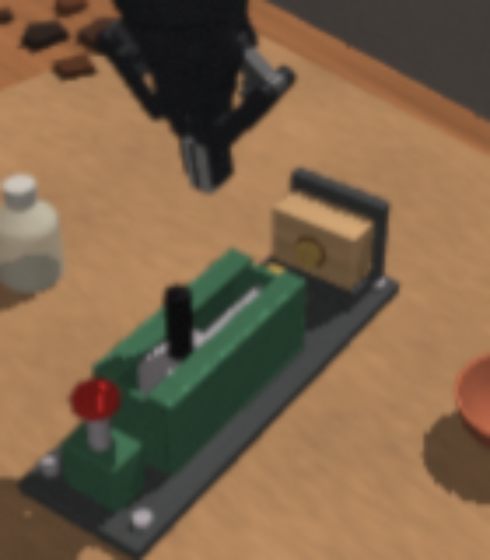

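The handle stays cocked by itself with the tool clear: its top is at crop (178,290), well back from the block, and the pad is up at (96,400). Now I'll move over the pad.

Call:
{"method": "apply_moves", "body": {
  "rotation": [
    [-0.018,0.052,-0.011],
    [-0.018,0.052,-0.011],
    [-0.018,0.052,-0.011],
    [-0.018,0.052,-0.011]
  ],
  "travel": [
    [0.5,0.02,0],
    [0.95,0.02,-0.05],
    [0.95,0.02,-0.05],
    [0.95,0.02,-0.05]
  ],
  "gripper": [1,1,1,1]
}}

```text
time: 13.7
position: [460.7, 27.4, 172.3]
ee_rot: [0.383, -3.114, -0.001]
wrist_force: [0.6, -0.3, 0.2]
gripper_width: -0.4
```

```bash
cat > p.py <<'E'
from station import env
from h import *
from scipy.spatial.transform import Rotation as R
s=env.read_state();p=s["position"];M=R.from_rotvec(s["ee_rot"]).as_matrix();print(p,s["wrist_force"])
a=np.radians(14.1);x=np.array([np.cos(a),np.sin(a),0]);y=np.array([-x[1],x[0],0]);G=np.column_stack([-x,y,[0,0,-1]])
print("rot",R.from_matrix(M.T@G).as_rotvec()/2,"travel to z 110 above pad",M.T@(np.array([445.2,22.2,110])-p)/100)
E
python3 p.py
```

```text
[460.69112186  27.43164425 172.29653829] [ 0.59413841 -0.32339586  0.19013477]
rot [ 0.00062287 -0.00214777 -0.00054288] travel to z 110 above pad [ 0.16029706 -0.01395354  0.62364294]
```

Call:
{"method": "apply_moves", "body": {
  "rotation": [
    [0,0,0],
    [0,0,0],
    [0,0,0],
    [0,0,0]
  ],
  "travel": [
    [0.16,-0.014,0.1],
    [0.16,-0.014,0.5],
    [0.16,-0.014,0.65],
    [0.16,-0.014,0.65]
  ],
  "gripper": [1,1,1,1]
}}

```text
time: 14.2
position: [445.2, 22.4, 106.0]
ee_rot: [0.384, -3.111, -0.002]
wrist_force: [-0.5, 0.6, -0.1]
gripper_width: -0.1
```

Call:
{"method": "apply_moves", "body": {
  "rotation": [
    [0,0,0],
    [0,0,0],
    [0,0,0]
  ],
  "travel": [
    [0,0,0.06],
    [0,0,0.12],
    [0,0,0.12]
  ],
  "gripper": [1,1,1]
}}

```text
time: 14.58
position: [445.0, 22.5, 93.8]
ee_rot: [0.384, -3.11, -0.002]
wrist_force: [0.0, 0.7, -0.3]
gripper_width: -0.4
```

Call:
{"method": "apply_moves", "body": {
  "rotation": [
    [0,0,0],
    [0,0,0],
    [0,0,0],
    [0,0,0]
  ],
  "travel": [
    [0,0,0.05],
    [0,0,0.09],
    [0,0,0.09],
    [0,0,0.09]
  ],
  "gripper": [1,1,1,1]
}}

```text
time: 15.08
position: [445.3, 22.4, 85.0]
ee_rot: [0.384, -3.111, -0.002]
wrist_force: [0.2, -0.2, 2.6]
gripper_width: 0.0
```

Run:
```python
from station import env
from h import *
print(env.read_state()["wrist_force"])
c=env.capture("side");cv2.imwrite("pics/press.png",cv2.resize(c["image"][100:260,190:330],None,fx=3.5,fy=3.5))
```

```text
[ 0.19363646 -0.18768419  2.64183577]
```

View pics/press.png

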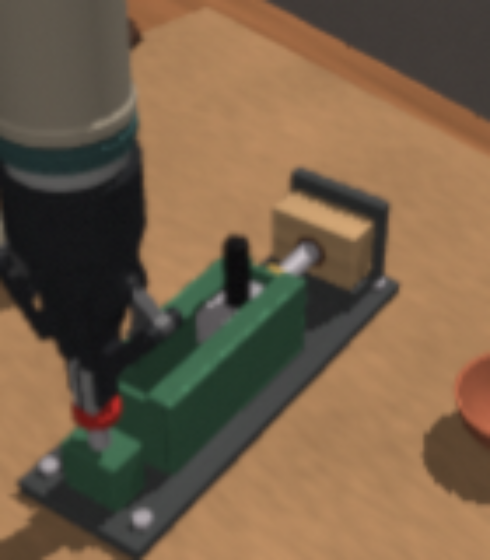

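The driver has fired. The handle has sprung forward to crop (236,245) and the striker rod reaches the block at (315,250). Retracting now.

Call:
{"method": "apply_moves", "body": {
  "rotation": [
    [0,0,0],
    [0,0,0],
    [0,0,0],
    [0,0,0]
  ],
  "travel": [
    [0,0,-0.2],
    [0,0,-0.7],
    [0,0,-1],
    [0,0,-1]
  ],
  "gripper": [1,1,1,1]
}}

```text
time: 15.62
position: [447.5, 22.3, 187.0]
ee_rot: [0.384, -3.116, -0.0]
wrist_force: [-0.8, 0.5, -0.5]
gripper_width: -0.2
```

Run:
```python
from station import env
from h import *
print(env.read_state()["wrist_force"])
C={n:env.capture(n) for n in("side","top")}
c=C["side"]
# handle position expected for striker=-8mm vs 0
for d in(0,8): print(d,proj(c,[576.1+d*.97,55.1+d*.2436,117]))
cv2.imwrite("pics/end.png",np.vstack([cv2.resize(c["image"][130:260,160:370],None,fx=3.5,fy=3.5)]))
```

```text
[-0.84330025  0.53756251 -0.54467873]
0 [255.48659985 170.63629766]
8 [257.59642826 168.87731755]
```

View pics/end.png

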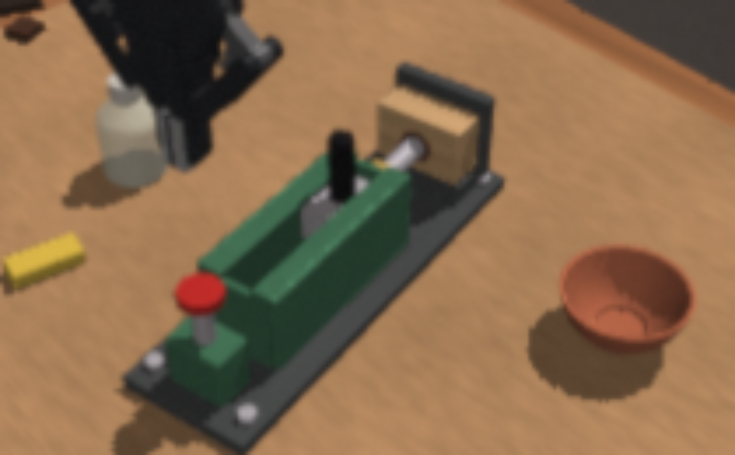

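The handle top is at (257.4,168.9). The projection for an 8 mm advance (stud flush) is (257.6,168.9), so they agree. The pad is up, the bystanders shown are undisturbed and the tool is clear.

```bash
python3 -c "
from station import env
print(env.finish_job())"
```

```text
the job is handed in; nothing more can be done
None
```

The spring driver was cocked and fired, the stud looks flush in the block, and the job is handed in at about 16 s of the 56 s allowed. The hand-in itself gave no verdict.

- **Cocking:** I hooked the handle with the shut fingers and drew it back by feel. The sear bump came at about 33 mm and the rubber buffer at about 58–60 mm. I stopped at about 16 N of pull. When I eased forward the pull fell to zero, and a picture showed the handle staying cocked with nothing touching it.
- **Firing:** I pressed the pad 8 mm down, released it and lifted the robot clear.
- **Last checks:** The handle top sits at pixel (257.4, 168.9). A striker resting on a flush stud would put it at (257.6, 168.9), against (255.5, 170.6) before firing. The pad is up and the wrist force is about zero. The glue bottle, bowl and eraser look undisturbed.
- **Not checked or off:** The potsherd was outside the last picture, but the robot never went near it. While I was pulling, the wrist sensor also read up to about 8 N downward and about 3 N sideways. I put that down to friction on the post and a slight tool tilt. It had no visible effect.

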